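Press the missing stop peg into the shelf

ROBOT

A 6-joint arm with a two-finger parallel gripper is mounted at the origin on the work surface. World frame = base frame: x ahead of the robot, y to its left, z up, the work surface at z = 0. Lengths are in mm, angles in rad, forces in N, time in s.
With the tool pointing down it reaches from about 400 to 825 mm from the base axis. Payload 7 kg.
Tool frame: the origin (TCP) lies at the very end of the fingers, on their centre line; the grasp point (between the pads) lies 19 mm behind it; z points along the fingers, y is the line along which they close (so a half turn about z gives the same grasp; the last joint's range is limited). The gripper opens to 88 mm and grips with 3 to 60 N. Pads are 19 mm wide; open, the fingers measure 130 mm over their backs; the gripper's body (78 mm by 193 mm) begins 47 mm behind the grasp point.
Start: joints at [1.463, 0.359, 0.012, 0, -1.224, -0.288], TCP at [260.25, 622.788, 226.561] pointing down, gripper open.
Joint ranges: [-3.07, 3.07], [-1.43, 2.12], [-1.02, 1.25], [-3.03, 1.67], [-3.05, -0], [-3.03, 3.03]. Speed limits (rad/s): [2.39, 2.39, 3.01, 3.14, 3.14, 3.14].

INTERFACE

Orientations are given as a unit quaternion [x, y, z, w].
In Python, from plant import bot gives the robot as it stands. Calls block until the motion is done:
- bot.move_ptp(position, orientation): joint-space move of the TCP to a pose.
- bot.line_to(position, velocity=150, ori=None): straight line of the TCP; ori=None keeps the orientation; velocity is the mean speed in mm/s.
- bot.move_joints(angles): joint-space move.
- bot.move_gripper(opening, force=None): finger opening in mm; force is the grip in N (None keeps the last); returns when the fingers have stopped.
- bot.pause(seconds).
- bot.solve_ik(position, orientation): joint angles nearest the present ones, or None.
- bot.read_state(): the state.
- bot.camera(name): name is "scene" or "top" or "wrist"; returns the picture (400x640x3 uint8, red, green, blue); there is no depth.
- bot.get_calibration(name): a dict with "fx", "fy", "cx", "cy" (pixels), "distortion" ([k1, k2, p1, p2, k3] as OpenCV has them; the pictures are not rectified), "view" (4x4, takes a point from world to camera coordinates); the wrist camera has in their place "T_tool_cam" (4x4, takes a point from camera to tool coordinates, whose origin is the TCP and whose axes are the flange's). Camera axes: x right, y up, looking along -z (the intrinsics and any distortion apply to the point x, -y, -z); pixel columns grow to the right and rows downward; lengths in mm; the calibration is good to about 2 mm. A picture is of the moment at which its call begins: read the wrist's pose just before it. get_calibration takes no time and is no camera call.
A pose or a line that the arm cannot do raises bot.Unreachable and nothing moves.
- bot.close_job(): hands the job in; it is judged then, once.
The state is a dict: "t": time; "joint_pos": joint angles; "qvel": joint speeds; "tau": joint torques, N m; "tcp_pos": TCP position; "eef_rot": TCP orientation; "contact_force": force on the tool from outside, world axes, zero at the start; "moment": the same for the moment, N m; "width": finger opening in mm; "finger_force": force on a finger pad.
Only numpy, scipy, OpenCV 4.12 (cv2) and the standard library are available. Lean on these libraries where they do the work, as an engineer would, in place of code of your own. Each camera call takes 0.05 s, during which the arm holds its last target. There are 200 camera calls.

TASK

One of the three steel stop pegs along the front edge of the cream shelf is out of its hole and stands loose on the board. Put it back in the empty hole between the two fitted pegs and press it fully home, straight down, so that it stands upright and as low as its neighbours; the hole has a sharp edge and is not exactly where it was marked out, so feel for it lightly: while the peg is not yet in the hole, never push it against the laminate with more than 30 N. Let go of the peg and leave the crockery, jar and grinder where they stand.

Things in the scene. Friction and masses are not known exactly. Their poses are not given: they have to be found in the camera images.
- peg_mid (a point): Centre of the loose stop peg, half-way up: plain steel round bar, 16 mm diameter, 60 mm tall, about 95 g, square-cut foot without chamfer, low dome on the top 3 mm and a fine groove 8 mm below the top. It stands upright at first on the left (+y) half of the shelf's top, near the front edge. z points up the peg to the dome.
- hole_spot (a point): Where the empty hole was marked out, on the shelf's top face. The board was screwed on by eye: the hole's true centre is up to 6 mm off along x and along y. Round, 17 mm wide, 16 mm deep, blind, sharp unchamfered rim. From 10 mm down springy nylon fingers grip the peg: push on with about 10 N to the flat bottom. Home: the peg stands 44 mm proud, peg_mid 14 mm above here. Axes: the shelf's.
- shelf: Fixed low chipboard shelf in cream laminate: deck 260 mm deep (x), 660 mm wide (y), 25 mm thick, its flat top 110 mm above the worktop. Origin: centre of its footprint, on the worktop; x points to its back, y to the left along it, z up. Two pegs like the loose one are fitted 110 mm to either side (y) of the empty hole, 44 mm proud; the row is 30 mm behind the front edge.
- katoris: Bystander: three nested steel katoris, 103 mm diameter, 64 mm tall together, on the back half of the shelf. Origin: centre of the underside.
- jar: Bystander: empty clamp-lid glass jar, 95 mm diameter, 131 mm tall, on the back half of the shelf. Origin: centre of the underside.
- grinder: Bystander: black plastic spice grinder, 90 mm diameter, 166 mm tall, at the back right (-y) of the shelf. Origin: centre of the underside.
- saucer: Bystander: white porcelain saucer, 120 mm diameter, 15 mm tall, at the back left of the shelf. Origin: centre of the underside.
- cup: Bystander: small white porcelain tea cup, 77 mm diameter, 60 mm tall, upturned on the saucer. Origin: centre of its mouth, which faces down.
Not all that is in view belongs to the job. What is shaped like the part that bears peg_mid but turquoise is not meant.

How it is judged (in metres and radians):
At the end, for the whole second after the job is handed in: The peg is in the hole by the marked-out spot (its centre within 12 mm of it, seen from above), down to within 2.5 mm of fully home, upright within 4 degrees and released; the cup is still on its saucer (z of peg_mid in the frame of hole_spot below 0.0165 m and horizontal distance between peg_mid and hole_spot below 0.012 m and angle between peg_mid's own z axis and vertical below 0.07 rad and horizontal distance between cup and saucer below 0.015 m); the robot touches nothing.
It fails at once if the peg is pushed against the shelf (or its fitted pegs) with more than 40 N while its foot is less than 6 mm down in the hole (contact force between peg and shelf above 40 N and z of peg_mid in the frame of hole_spot above 0.024 m).
It fails at once if the katoris, jar, grinder, saucer or cup is moved by more than 20 mm (distance of any of katoris, jar, grinder, saucer, cup from where it was at the start of the episode above 0.02 m).
It also fails if it takes over 67 s, if anything falls off the work surface, if the arm or the gripper's body presses on something with over 40 N, if the wrist force passes 120 N, or if a joint passes its speed limit or range.

## Working session

There is one attempt and no reset: what is moved stays moved. The work goes in short steps, each a Python script; the robot and the scene stay as the last script left them, time stands still between calls to the robot, and variables do not carry over. Pictures are saved under pics/ and viewed, at most 10 in all, crops included, and the job is handed in when it is done.

```bash
ls; mkdir -p pics; python3 - <<'E'
from plant import bot
import cv2
for n in("scene","top"):
    cv2.imwrite(f"pics/{n}0.png",bot.camera(n)[:,:,::-1])
    print(n,bot.get_calibration(n))
print(bot.get_calibration("wrist"));print(bot.read_state())
E
```

```text
pics
scene {'fx': 480.19272382446314, 'fy': 480.19272382446314, 'cx': 311.25616312891003, 'cy': 198.48917785501413, 'distortion': array([-0.02546392,  0.        ,  0.        ,  0.        ,  0.        ]), 'view': array([[-8.28735183e-01, -5.59533492e-01, -1.09666276e-02,
         4.97416508e+02],
       [ 3.73204792e-01, -5.67150511e-01,  7.34206021e-01,
        -2.87598674e+02],
       [-4.17032587e-01,  6.04369563e-01,  6.78838163e-01,
        -9.05542401e+02],
       [ 0.00000000e+00,  0.00000000e+00,  0.00000000e+00,
         1.00000000e+00]])}
top {'fx': 474.5231203263337, 'fy': 474.5231203263337, 'cx': 321.03120021384655, 'cy': 199.01504025068022, 'distortion': array([-0.02410235,  0.        ,  0.        ,  0.        ,  0.        ]), 'view': array([[-1.61898631e-02, -9.99859058e-01,  4.44445488e-03,
         2.64925531e+01],
       [ 9.82866934e-01, -1.50981754e-02,  1.83697131e-01,
        -5.98401893e+02],
       [-1.83604137e-01,  7.34233914e-03,  9.82972843e-01,
        -1.13122103e+03],
       [ 0.00000000e+00,  0.00000000e+00,  0.00000000e+00,
         1.00000000e+00]])}
{
[... 561 characters left out ...]
int_pos': array([ 1.46311351e+00,  3.59300957e-01,  1.11850122e-02, -2.92277356e-04,
       -1.22409826e+00, -2.88064082e-01]), 'qvel': array([ 3.14658018e-04, -1.76244345e-04,  2.53062435e-03, -1.02794800e-03,
       -9.04463741e-05,  7.79644291e-04]), 'tau': array([-1.48745155e-03, -5.84160519e+01,  2.93751830e+01,  7.01553449e+00,
        1.01950337e-02, -5.54504402e-05]), 'tcp_pos': array([260.09737143, 622.42259828, 225.74358782]), 'eef_rot': array([ 9.80476804e-01, -1.96633455e-01, -7.29966205e-05,  7.18434252e-04]), 'contact_force': array([-0.34321043,  0.19580271,  0.46699525]), 'moment': array([-0.01451361, -0.02400047, -0.03666618]), 'finger_force': 0.0, 'width': 87.82899997264973}
```

View pics/scene0.png

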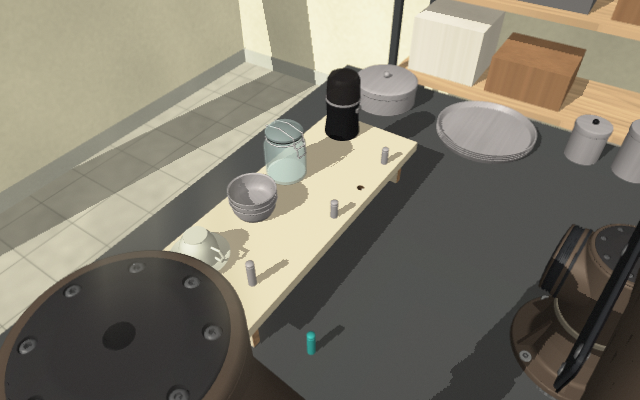

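View pics/top0.png

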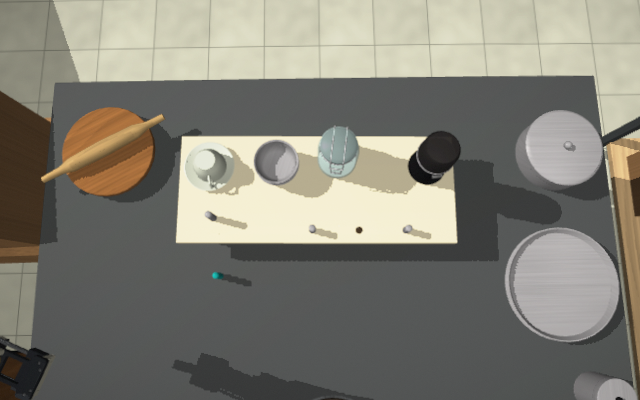

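Candidates for the peg (top view / scene view):
- Loose steel peg: (209,215) / (251,272).
- Fitted left peg: (312,229) / (334,208).
- Fitted right peg: (407,229) / (385,155).
- Turquoise decoy: (216,275) / (311,343).

I choose the steel one at the far left, (209,215). The hole shows dark at (359,230) / (360,187).

```bash
cat > h.py <<'E'
import numpy as np, cv2
from plant import bot
from scipy.spatial.transform import Rotation as R
def calib(n, st=None):
    c=bot.get_calibration(n)
    if n=="wrist":
        T=np.eye(4);T[:3,:3]=R.from_quat(st["eef_rot"]).as_matrix();T[:3,3]=st["tcp_pos"];T=T@c["T_tool_cam"]
    else: T=np.linalg.inv(c["view"])
    K=np.array([[c["fx"],0,c["cx"]],[0,c["fy"],c["cy"]],[0,0,1]]);return K,c["distortion"],T
def ray(cal,uv):
    K,D,T=cal;x,y=cv2.undistortPoints(np.array([[uv]],float),K,D)[0,0]
    return T[:3,3],T[:3,:3]@np.array([x,-y,-1])
def onz(cal,uv,z):
    o,d=ray(cal,uv);return o+d*(z-o[2])/d[2]
def proj(cal,p):
    K,D,T=cal;q=np.linalg.inv(T)@np.append(p,1);q=np.array([q[0],-q[1],-q[2]])
    return cv2.projectPoints(q[None],np.zeros(3),np.zeros(3),K,D)[0][0,0]
def tri(rs):
    A=sum(np.eye(3)-np.outer(d,d)/(d@d) for o,d in rs);b=sum((np.eye(3)-np.outer(d,d)/(d@d))@o for o,d in rs)
    return np.linalg.solve(A,b)
E
python3 - <<'E'
from h import *
np.set_printoptions(precision=1,suppress=True)
t=calib("top");s=calib("scene")
im=cv2.imread("pics/top0.png");sc=cv2.imread("pics/scene0.png")
hsv=cv2.cvtColor(im,cv2.COLOR_BGR2HSV)
m=cv2.inRange(im[100:260,165:470],(110,140,150),(225,255,255))
c=max(cv2.findContours(m,0,2)[0],key=cv2.contourArea);print(cv2.minAreaRect(c))
for n,uv in dict(bl=(177,242),br=(457,242),tl=(181,137),tr=(455,137),hole=(359,230)).items(): print(n,onz(t,uv,110))
print("hole sc",onz(s,(360,187),110),"foot sc",onz(s,(252,285),110))
for n,z,uv in(("loose",170,(209,214)),("L",154,(312,228)),("R",154,(407,228)),):print(n,onz(t,uv,z))
for n,z,uv in(("loose",170,(250,263)),("L",154,(334,201)),("R",154,(385,148)),):print(n,onz(s,uv,z))
a=cv2.resize(im[185:255,185:255],(400,400),interpolation=2);b=cv2.resize(sc[230:300,215:285],(400,400),interpolation=2)
cv2.imwrite("pics/c1.png",np.hstack([a,b]))
E
```

```text
((151.0, 85.5), (115.0, 280.0), 90.0)
bl [491.1 357.  110. ]
br [ 480.8 -300.6  110. ]
tl [748.1 357.5 110. ]
tr [ 738.2 -313.5  110. ]
hole [512.9 -70.8 110. ]
hole sc [514.2 -72.3 110. ] foot sc [544.6 276.9 110. ]
loose [547.  269.6 170. ]
L [513.9  39.3 154. ]
R [ 510.5 -176.   154. ]
loose [544.7 273.4 170. ]
L [514.5  40.  154. ]
R [ 511.2 -179.7  154. ]
```

View pics/c1.png

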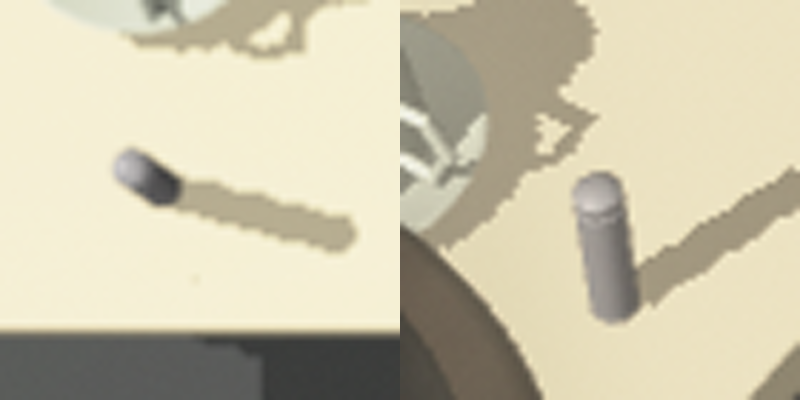

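The loose one is steel, with a dome and a groove, so the choice stands. It is at about (545,271). I'll move above it and look.

```bash
python3 - <<'E'
from h import *
np.set_printoptions(precision=1,suppress=True)
bot.move_ptp([545,271,250],[1,0,0,0])
st=bot.read_state();im=bot.camera("wrist")[:,:,::-1];cv2.imwrite("pics/w1.png",im)
np.save("w1.npy",dict(tcp_pos=st["tcp_pos"],eef_rot=st["eef_rot"]),allow_pickle=True)
c=calib("wrist",st);print(st["t"],st["tcp_pos"],st["eef_rot"],proj(c,[545,271,170]),proj(c,[545,271,110]),st["contact_force"])
E
```

```text
1.7583 [544.8 271.7 249.9] [ 1.  0. -0. -0.] [323.1 198.2] [322.7 180.7] [0.1 0.2 0.1]
```

View pics/w1.png

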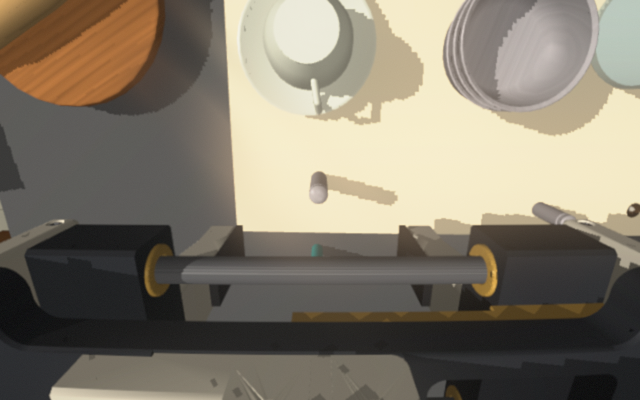

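The wrist view shows the loose peg with its dome at about (317,194) and its foot at about (319,178). The cup handle and saucer are clear of it, and the hole is at the right edge, about (633,210). I'll refine the position and grasp.

```bash
python3 - <<'E'
from h import *
np.set_printoptions(precision=1,suppress=True)
c=calib("wrist",np.load("w1.npy",allow_pickle=True).item())
p=onz(c,(317.3,194.5),169);f=onz(c,(319,178),110);print(p,f,onz(c,(633,210),110))
x,y=(p[:2]+f[:2])/2
bot.line_to([x,y,134],120)
s=bot.read_state();print(s["tcp_pos"],s["contact_force"])
bot.move_gripper(10,25)
s=bot.read_state();print(s["t"],s["tcp_pos"],s["contact_force"],s["width"],s["finger_force"])
bot.line_to([x,y,190],120)
s=bot.read_state();print(s["t"],s["tcp_pos"],s["contact_force"],s["moment"],s["width"],s["finger_force"])
# travel to view pose near hole: hover in front-free height
bot.line_to([480,-71,200],200)
s=bot.read_state();im=bot.camera("wrist")[:,:,::-1];cv2.imwrite("pics/w2.png",im)
np.save("w2.npy",dict(tcp_pos=s["tcp_pos"],eef_rot=s["eef_rot"]),allow_pickle=True)
print(s["t"],s["tcp_pos"],s["contact_force"],s["width"],proj(calib("wrist",s),[513,-71,110]))
E
```

```text
[547.9 275.8 169. ] [547.8 274.7 110. ] [513.2 -69.5 110. ]
[548.3 275.6 134.8] [ 0.1  0.8 -0.2]
4.05 [547.8 275.3 134. ] [ 1.1  0.2 -0. ] 15.713815542843252 24.99878615140915
4.6667 [547.4 275.1 189.4] [-0.1 -0.  -1.4] [-0.1 -0.  -0. ] 15.392191130650119 24.998416006565094
6.5833 [480.1 -70.5 199.9] [-0.4  0.2 -1.5] 15.29974749304579 [322.9 157. ]
```

View pics/w2.png

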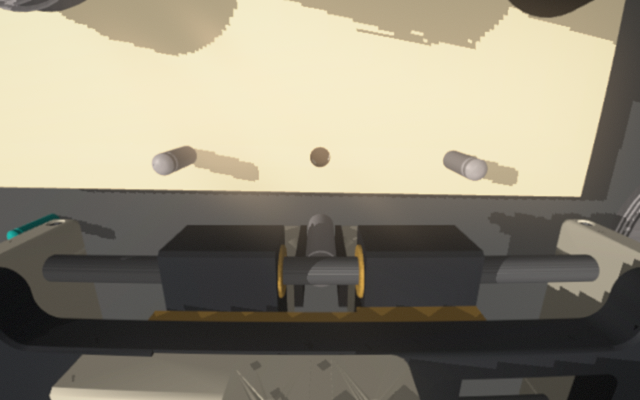

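The view shows the hole as a dark disc at (320,157) and the fitted pegs at (165,162) and (474,168). The peg is in the fingers at (320,215+). I'll measure the hole and check the held peg in a crop.

```bash
python3 - <<'E'
from h import *
np.set_printoptions(precision=1,suppress=True)
im=cv2.imread("pics/w2.png");s=np.load("w2.npy",allow_pickle=True).item();c=calib("wrist",s)
g=cv2.cvtColor(im,6)[140:175,300:340]
k=max(cv2.findContours((g<165).astype(np.uint8),0,1)[0],key=cv2.contourArea)
(e,ax,an)=cv2.fitEllipse(k);uv=np.array(e)+[300,140];print("hole",uv,ax,onz(c,uv,110))
f=s["tcp_pos"]
for z in(-24,36):print(z,proj(c,f+[0,0,z]),proj(c,f+[8,0,z]))
cv2.imwrite("pics/c2.png",cv2.resize(im[140:260,260:380],(600,600),interpolation=2))
E
```

```text
hole [319.2 156.8] (18.27323341369629, 18.664960861206055) [513.1 -68.  110. ]
-24 [322.7 224. ] [322.7 212.4]
36 [323.5 273.1] [323.6 257.6]
```

View pics/c2.png

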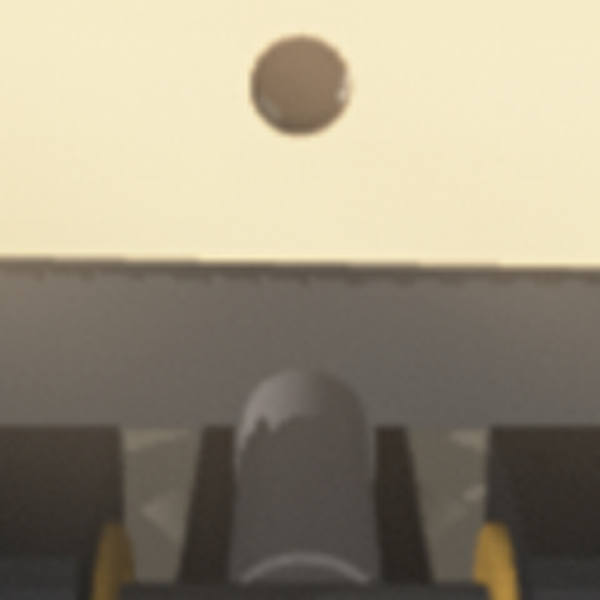

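The foot's leading edge is at (321,214), against (322.7,212.4) predicted. That gives a camera bias of about 1 mm, so the TCP target is about (514.2,-69.2). I'll take one look with the foot low beside the hole so the bias cancels.

```bash
python3 - <<'E'
from h import *
np.set_printoptions(precision=1,suppress=True)
bot.line_to([488.2,-69.2,139],100);bot.pause(.3)
s=bot.read_state();im=bot.camera("wrist")[:,:,::-1]
np.save("w3.npy",dict(tcp_pos=s["tcp_pos"],eef_rot=s["eef_rot"]),allow_pickle=True);cv2.imwrite("pics/w3.png",im)
c=calib("wrist",s);u=proj(c,[514.2,-69.2,110]);f=s["tcp_pos"]
print(s["t"],f,s["contact_force"],u)
for d in(-8,0,8):print(proj(c,f+[d,0,-24]))
x,y=310,120;print(x,y)
g=cv2.cvtColor(im,6);r=g[y-20:y+100,260:380]
print(r.shape)
y0=int(u[1])-30;g2=g[y0:y0+60,290:350]
for k in cv2.findContours((g2<165).astype(np.uint8),0,1)[0]:
    if len(k)>20:
        e=cv2.fitEllipse(k);uv=np.array(e[0])+[290,y0];print(uv,e[1],onz(c,uv,110))
cv2.imwrite("pics/c3.png",cv2.resize(im[130:250,260:380],(600,600),interpolation=2))
E
```

```text
7.7 [488.4 -69.2 139.5] [-0.2  0.5  0.3] [322.8 183.5]
[322.6 235.3]
[322.7 224. ]
[322.7 212.4]
310 120
(120, 120)
[321.3 185.1] (24.353906631469727, 25.08971405029297) [513.1 -68.2 110. ]
```

View pics/c3.png

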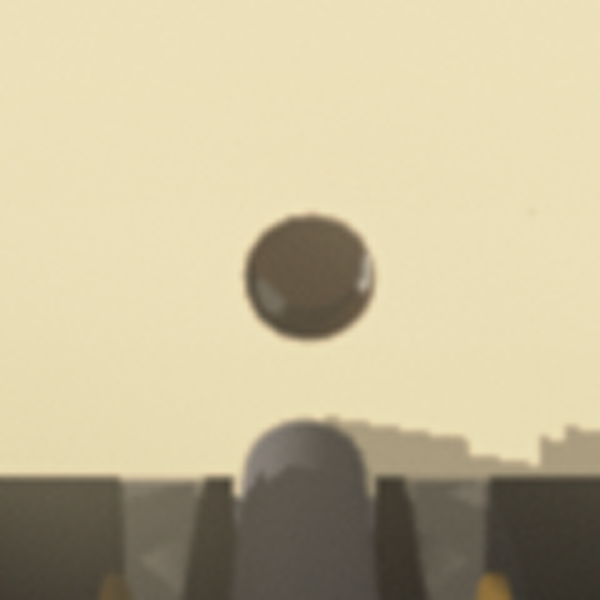

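The hole is at (321.7,185) and the foot's leading edge at (321,214), which again gives a target of (514.2,-69.2). I'll feel for the hole with force-guarded small steps and a spiral search.

```bash
cat > feel.py <<'E'
from h import *
np.set_printoptions(precision=1,suppress=True)
def F(n=3):
    v=[]
    for _ in range(n): bot.pause(.02);v.append(bot.read_state()["contact_force"])
    return np.mean(v,0)
def down(x,y,z,zmin,f0,lim,step=.4):
    """lower in small steps until the push exceeds lim; returns z, force"""
    while z>zmin:
        z-=step;bot.line_to([x,y,z],20);f=F()-f0
        if abs(f[2])>lim or np.hypot(*f[:2])>lim: return z,f
    return z,F()-f0
E
python3 - <<'E'
from feel import *
X,Y=514.2,-69.2
bot.line_to([X,Y,145],80);bot.line_to([X,Y,136.5],40);bot.pause(.3);f0=F(8);np.save("f0.npy",f0)
print(bot.read_state()["t"],f0)
a=np.arange(0,14);pts=[(0,0)]+[(.55*np.sqrt(i)*np.cos(2.4*i),.55*np.sqrt(i)*np.sin(2.4*i)) for i in a[1:]]
for dx,dy in pts:
    bot.line_to([X+dx,Y+dy,136.2],20)
    z,f=down(X+dx,Y+dy,135.4,130,f0,5)
    s=bot.read_state();print(round(s["t"],1),round(dx,2),round(dy,2),"z",round(z,1),s["tcp_pos"],f)
    if z<131.5 or s["t"]>25: break
E
```

```text
9.0333 [ 0.  -0.3 -0.7]
13.5 0 0 z 129.8 [514.1 -69.2 129.8] [-2.7 -2.9  0.8]
```

It went in first try, 4 mm down with small side forces. Now pressing home, with side forces watched.

```bash
python3 - <<'E'
from feel import *
X,Y=514.2,-69.2;f0=np.load("f0.npy");z=129.8
z,f=down(X,Y,z,127,f0,12,.5);print(z,f)
if z<=127.1:
    while z>116.5:
        z-=.7;bot.line_to([X,Y,z],20);f=F(2)-f0
        s=bot.read_state();print(round(s["t"],1),round(z,1),s["tcp_pos"],f,round(s["width"],1))
        if f[2]>28 or np.hypot(*f[:2])>15: break
E
```

```text
126.80000000000001 [-3.6 -3.3  2.1]
15.7 126.1 [514.1 -69.2 126. ] [-3.2 -3.3  1.7] 15.4
15.9 125.4 [514.1 -69.2 125.3] [-3.8 -3.   1.9] 15.4
16.2 124.7 [514.1 -69.2 124.6] [-4.1 -2.8  2. ] 15.5
16.5 124.0 [514.1 -69.2 124. ] [-4.6 -2.7  3.1] 15.8
16.8 123.3 [514.1 -69.2 123.3] [-4.8 -2.7  3.1] 15.5
17.1 122.6 [514.1 -69.3 122.7] [-4.6 -3.5  3.4] 15.7
17.4 121.9 [514.1 -69.4 122.1] [-4.7 -3.9  3.8] 15.8
17.6 121.2 [514.1 -69.4 121.5] [-5.1 -3.9  5.1] 15.4
17.9 120.5 [514.1 -69.4 120.9] [-5.6 -3.2  5.8] 15.4
18.2 119.8 [514.2 -69.4 120.3] [-5.4 -3.9  7. ] 15.6
18.5 119.1 [514.2 -69.5 119.8] [-5.6 -3.4  8.1] 15.6
18.8 118.4 [514.3 -69.5 119.3] [-6.3 -3.5  9.6] 15.4
19.1 117.7 [514.3 -69.5 118.4] [-5.8 -4.   9. ] 15.8
19.4 117.0 [514.3 -69.5 117.8] [-5.1 -3.3  9.5] 15.4
19.6 116.3 [514.4 -69.5 117.7] [-8.2 -3.1 14.6] 15.6
```

```bash
python3 - <<'E'
from feel import *
X,Y=514.3,-69.4;f0=np.load("f0.npy");z=116.3
bot.move_gripper(10,40)
while z>113:
    z-=.5;bot.line_to([X,Y,z],20);f=F(3)-f0
    s=bot.read_state();print(round(s["t"],1),round(z,1),s["tcp_pos"],f)
    if f[2]>25: break
bot.line_to([*s["tcp_pos"][:2],s["tcp_pos"][2]],20)
bot.move_gripper(50);bot.pause(.2)
p=bot.read_state()["tcp_pos"]
bot.line_to([p[0],p[1],215],100);bot.line_to([480,-70,215],100);bot.pause(.3)
s=bot.read_state();im=bot.camera("wrist")[:,:,::-1];c=calib("wrist",s);print(s["t"],s["contact_force"],s["width"])
sc=bot.camera("scene")[:,:,::-1]
for q in([514.2,-69.2,154],[512.5,40,154],[511,-178,154]):print(proj(c,q))
a=cv2.resize(im[110:230,100:540],(800,218),interpolation=2)
b=cv2.resize(sc[120:230,300:440],(440,346),interpolation=2)
o=np.zeros((564,800,3),np.uint8);o[:218]=a;o[218:,:440]=b;cv2.imwrite("pics/c4.png",o)
E
```

```text
20.1 115.8 [514.5 -69.7 117.7] [-10.2  -2.3  19.7]
20.4 115.3 [514.5 -69.7 117.6] [-11.6  -1.5  23.3]
20.8 114.8 [514.6 -69.7 117.6] [-13.4  -1.   27.2]
23.9583 [-0.2 -0.3  0.3] 49.968453389556984
[321.4 162.1]
[174.7 164.4]
[467.3 166.8]
```

View pics/c4.png

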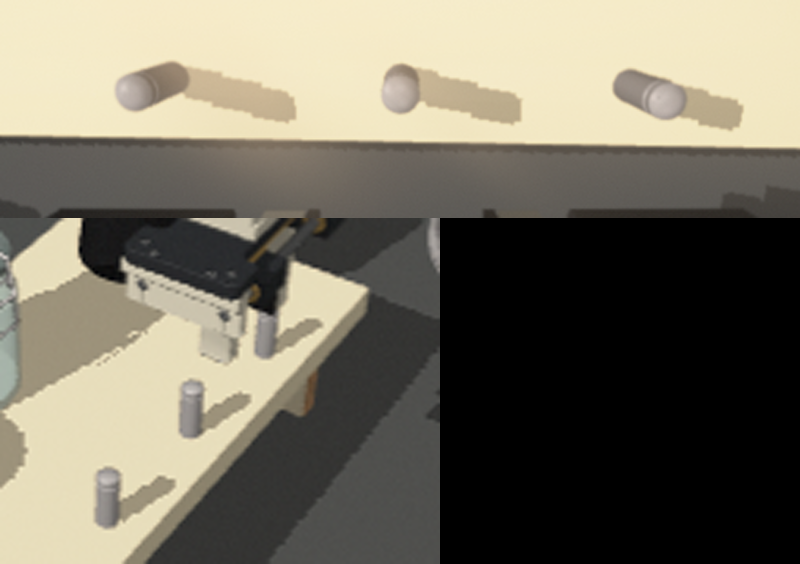

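The bottom was a hard stop (TCP 117.6, force rising to 27 N). The peg now stands upright at crop (192,408), the same height as its neighbour at (108,497), and the gripper is clear. Handing in.

```bash
python3 -c "
from plant import bot
print(bot.close_job())"
```

```text
the job is handed in; nothing more can be done
None
```

The loose peg is back in its hole, pressed down to a hard stop and released; it looks upright and level with its neighbours. I handed the job in at about 24 s; no verdict came back.

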